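# Close the filled seasoning shaker and take off its overcap

### The job

The sesame shaker has just been filled and the funnel is still in its mouth: lift the funnel out and set it down standing upright inside the small steel tray before you let go of it. Then pick up the double lid by the collar of its sifter lid with the overcap still on it, lower it onto the shaker until the sifter lid is fully home before letting go, and lift the overcap off alone, leaving the sifter lid fully seated and the shaker standing where it is. Finish still gripping the overcap, held a hand's breadth above the shaker, and do not disturb the food and dishes around.

Things in the scene. Friction and masses are not known exactly. Their poses are not given: they have to be found in the camera images.
- shaker: Round steel seasoning shaker, loose, 0.3 to 0.6 kg, upright; the funnel stands in its mouth. Origin: centre of underside, z up. Body 66 mm wide to z = 68, then a 58 mm wide open neck with rounded lip, rim at z = 90 mm, mouth 52 mm. Shaker, double lid and tray swap places from run to run, over 200 mm apart.
- funnel: Wide aluminium funnel, loose, 80 g, 54 mm high. Origin: centre of spout's lower end, z up. Spout 46 mm wide to z = 22 mm, where a flat ledge rests on the shaker's rim (origin then 68 mm above the shaker's); above, it widens to a straight round collar, 66 mm wide, z = 34 to 54 mm (rim 69 mm): grip it there. It stands stably on its spout.
- tray: Small shallow steel tray, fixed, 160 (x) x 115 (y) mm outside, walls 3 mm thick, rim at 20 mm, floor 3 mm above the table. Origin: centre of underside, on the table.
- sifter_lid: Inner lid, steel, loose, about 0.1 kg, rim down on the table, overcap on it. Origin: centre of lower rim, z up. Collar 66 mm wide outside, 62 inside, 24 mm high, open below; on its flat top (z = 24) a perforated crown 46 mm wide to z = 36. Slips over the shaker's neck, 2 mm play all round, till its plate meets the rim: origin then 69 mm above the shaker's. Held by weight only.
- overcap: Outer lid: round white plastic cap, loose, 35 g, 54 mm wide, 26 mm high, open below. Covers the sifter lid's crown (2 mm play all round) and rests on its flat top by weight only, origin then 24 mm above that lid's. Origin: centre of lower rim, z up. Narrower than the collar: fingers closing on the collar do not touch it.
- pinch_bowl: Bystander: small white ceramic pinch bowl with chilli in it, 58 mm across, 28 mm high. Origin: centre of its underside.
- lime_half: Bystander: half a lime, cut face up, 47 mm across, 22 mm high. Origin: centre of its underside.
- spoon: Bystander: spoon lying flat, 150 mm long, under 30 mm high, its length along its x. Origin: centre of its underside.
- roll_a: Bystander: long filled bread roll on parchment, 170 x 75 mm, 60 mm high, its length along its x. Origin: centre of its underside.
- roll_b: Bystander: a second bread roll like roll_a. Origin: centre of its underside.
- glass_round: Bystander: round open glass bowl of curry and rice, 132 mm across, 60 mm high. Origin: centre of its underside.
- glass_square: Bystander: open square-cornered glass box of pasta, 150 (x) x 130 (y) mm, 56 mm high. Origin: centre of its underside.

How it is judged:
By the outcome, as a careful person would: the job done as asked, in the order asked, and still so for the second after the job is handed in, while the arm keeps its last pose, push and grip.
It also fails if it takes over 69 s, if anything falls off the work surface, if the arm or the gripper's body presses on something with over 40 N, if the wrist force passes 120 N, or if a joint passes its speed limit or range.

### The arm

A 6-joint arm with a two-finger parallel gripper is mounted at the origin on the work surface. World frame = base frame: x ahead of the robot, y to its left, z up, the work surface at z = 0. Lengths are in mm, angles in degrees, forces in N, time in s.
With the tool pointing down it reaches from about 400 to 925 mm from the base axis. Payload 12.5 kg.
Tool frame: the origin (TCP) lies at the very end of the fingers, on their centre line; the grasp point (between the pads) lies 19 mm behind it; z points along the fingers, y is the line along which they close (so a half turn about z gives the same grasp; the last joint's range is limited). The gripper opens to 95 mm and grips with 3 to 60 N. Pads are 20 mm wide; open, the fingers measure 119 mm over their backs; the gripper's body (75 mm by 180 mm) begins 59 mm behind the grasp point.
Start: joints at [62.934, 28.126, 89.318, -0, 62.55, -6.05], TCP at [224.128, 583.449, 214.661] pointing down, gripper open.
Joint ranges: [-177.58, 177.58], [-47.91, 125.51], [2.72, 160], [-65.01, 245.01], [3.68, 167.84], [-153.87, 153.87]. Speed limits (degrees/s): [127.2, 127.2, 159.86, 180, 180, 180].

### API

Orientations are given as a 3x3 rotation matrix whose columns are the frame's x, y, z axes.
In Python, from cell import env gives the robot as it stands.
- The arm moves only by the tool drive_effector, called as name(argument=value, ...), one argument or row to a line, values as JSON. Schema: {"type":"object","properties":{"deltas":{"type":"object","properties":{"dx":{"type":"array","items":{"type":"number"},"minItems":1,"maxItems":5},"dy":{"type":"array","items":{"type":"number"},"minItems":1,"maxItems":5},"dz":{"type":"array","items":{"type":"number"},"minItems":1,"maxItems":5},"rx":{"type":"array","items":{"type":"number"},"minItems":1,"maxItems":5},"ry":{"type":"array","items":{"type":"number"},"minItems":1,"maxItems":5},"rz":{"type":"array","items":{"type":"number"},"minItems":1,"maxItems":5}},"additionalProperties":false,"required":["dx","dy","dz","rx","ry","rz"]},"jaw":{"type":"number"},"grip_force":{"type":"number"},"only":{"type":"string"},"quiet":{"type":"boolean"},"lines":{"type":"string"}},"required":["deltas"],"additionalProperties":false}. deltas is an object with one list for each field, all of the same length, 1 to 5, a row being the entries at one place: dx, dy, dz (the shift in cm), rx, ry, rz (a rotation vector in units of 10 degrees); each row shifts and turns the commanded pose from where the row before left it, along the tool's axes as they then stand; what a row does not reach is not made up. A row lasts 1/12 s, in which the tool goes at most 41.7 mm and 7.16 degrees, less where a joint would pass 70% of its speed; a pose out of reach is approached as far as the arm can. jaw is the opening from 0.0 (shut) to 1.0 (fully open), set as the call begins (left out keeps the last). The fingers move at their own pace and stop on an object; grip_force is the grip in N (left out, the last holds). Time passes only in rows, so rows that do not move let the fingers close. The tool returns the time, the measured TCP pose, the force, the opening and the grip force at its end. only (a regular expression) keeps the lines of the reply that match it, lines (a string "A,B") keeps lines A to B, and quiet returns only ok. Input that does not fit is refused with a message, and nothing moves.
- env.state(): the state, without advancing time (a new reading comes with each control period).
- env.get_image(name): name is "side" or "top" or "wrist"; returns the picture (400x640x3 uint8, red, green, blue); there is no depth.
- env.camera_params(name): a dict with "intrinsics" (3x3 intrinsics, pixels), "origin" and "attitude" of the camera in the world; the wrist camera has in their place "T_tool_cam" (4x4, takes a point from camera to tool coordinates, whose origin is the TCP and whose axes are the flange's). Camera axes: x right, y up, looking along -z (the intrinsics and any distortion apply to the point x, -y, -z); pixel columns grow to the right and rows downward; lengths in mm; the calibration is good to about 2 mm. A picture is of the moment at which its call begins: read the wrist's pose just before it. camera_params takes no time and is no camera call.
- env.sign_off(): hands the job in; it is judged then, once.
The state is a dict: "clock": time; "joints": joint angles; "joint_vel": joint speeds; "joint_efforts": joint torques, N m; "eef_pos": TCP position; "tool_rot": TCP orientation; "wrist_force": force on the tool from outside, world axes, zero at the start; "ft_torque": the same for the moment, N m; "opening": opening from 0.0 (shut) to 1.0 (fully open); "grip_force": force on a finger pad.
Only numpy, scipy, OpenCV 4.12 (cv2) and the standard library are available. Lean on these libraries where they do the work, as an engineer would, in place of code of your own. Each camera call takes 0.05 s, during which the arm holds its last target. There are 200 camera calls.

## Working session

There is one attempt and no reset: what is moved stays moved. The work goes in short steps, Python scripts to look and compute and a tool call to move; the robot and the scene stay as the last step left them, time stands still between calls to the robot, and variables do not carry over. Pictures are saved under pics/ and viewed, at most 10 in all, crops included, and the job is handed in when it is done.

```bash
ls; mkdir -p pics
```

Create h.py:
```python
import numpy as np,cv2
from cell import env
def cam(n):
    p=env.camera_params(n);s=env.state()
    K=np.array(p["intrinsics"])
    if "T_tool_cam" in p:
        T=np.array(p["T_tool_cam"]);R=np.array(s["tool_rot"]);return K,R@T[:3,3]+np.array(s["eef_pos"]),R@T[:3,:3],p
    return K,np.array(p["origin"]),np.array(p["attitude"]),p
def pix(n,u,v,z,c=None):
    K,o,A,p=c or cam(n)
    d=A@(np.diag([1,-1,-1])@np.linalg.solve(K,[u,v,1])); return o+d*(z-o[2])/d[2]
def proj(n,P,c=None):
    K,o,A,p=c or cam(n)
    q=K@np.diag([1,-1,-1])@A.T@(np.array(P)-o); return q[:2]/q[2]
```

Run:
```python
from h import *
for n in("top","side","wrist"):
    print({k:np.round(np.array(v,float),3).tolist() for k,v in env.camera_params(n).items() if k!="x"})
    cv2.imwrite(f"pics/{n}0.png",env.get_image(n)[:,:,::-1])
s=env.state();print(s)
```

```text
cell.py
pics
{'intrinsics': [[408.139, 0.0, 324.064], [0.0, 408.139, 208.272], [0.0, 0.0, 1.0]], 'origin': [460.041, -1.462, 929.149], 'attitude': [[-0.028, 0.993, -0.116], [-1.0, -0.029, -0.011], [-0.015, 0.115, 0.993]]}
{'intrinsics': [[371.103, 0.0, 316.776], [0.0, 371.103, 197.383], [0.0, 0.0, 1.0]], 'origin': [393.526, -616.088, 458.912], 'attitude': [[0.954, 0.164, -0.252], [-0.3, 0.475, -0.827], [-0.016, 0.865, 0.502]]}
{'intrinsics': [[327.584, 0.0, 321.301], [0.0, 327.584, 198.932], [0.0, 0.0, 1.0]], 'T_tool_cam': [[-0.001, 0.957, 0.292, 82.647], [1.0, 0.001, 0.001, 1.195], [0.0, 0.292, -0.957, -170.333], [0.0, 0.0, 0.0, 1.0]]}
{'clock': 0.15, 'joints': array([ 6.29347333e+01,  2.81545175e+01,  8.93422343e+01, -1.44577971e-03,
        6.25495088e+01, -6.05059102e+00]), 'joint_vel': array([ 0.02704874,  0.0484328 , -0.1377653 , -0.0919469 , -0.0812532 ,
       -0.05354657]), 'joint_efforts': array([ 1.44919461e-03, -6.12892413e+01, -2.58278614e+01,  6.92578638e-02,
        4.72679932e-02, -2.99085207e-05]), 'eef_pos': array([224.03315775, 583.27453942, 214.21360471]), 'tool_rot': array([[-9.33492768e-01,  3.58596057e-01, -3.47430581e-04],
       [ 3.58596220e-01,  9.33492485e-01, -7.29168842e-04],
       [ 6.28467647e-05, -8.05261133e-04, -9.99999674e-01]]), 'wrist_force': array([ 0.18166256, -0.18355229,  0.63882924]), 'ft_torque': array([0.03250814, 0.02554063, 0.00391124]), 'grip_force': 0.0, 'opening': 0.9993742316625045}
```

View pics/top0.png

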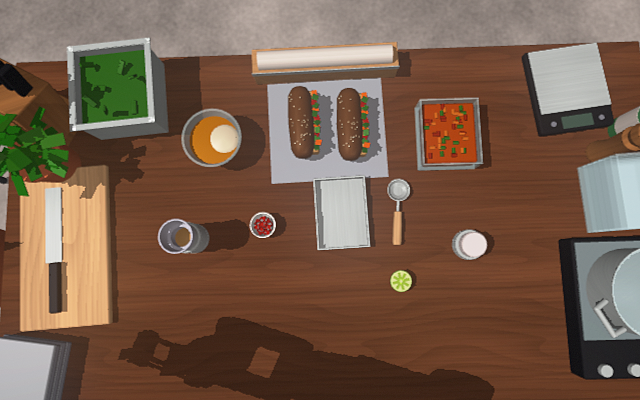

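View pics/side0.png

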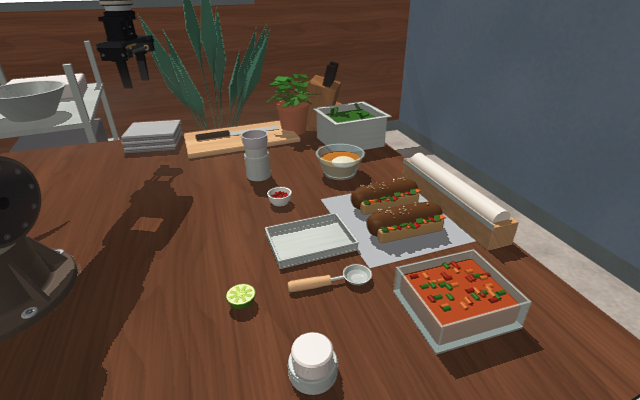

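The top view shows the funnel on the shaker at about (180,236), the tray at (342,213), the lid with overcap at (470,244) and the chilli bowl at (263,225). I'll enlarge the three parts to read them more closely.

Run:
```python
from h import *
im=cv2.imread("pics/top0.png")
a=[cv2.resize(im[r:r+h,c:c+w],None,fx=5,fy=5,interpolation=cv2.INTER_CUBIC) for r,c,h,w in((210,150,60,80),(215,440,60,80),(170,300,60,80),(205,300,60,80))]
cv2.imwrite("pics/crop.png",np.vstack([np.hstack(a[:2]),np.hstack(a[2:])]))
for n,u,v,z in(("fun",177,234,122),("lid",472.5,243.5,50),("tray",342.5,213,20)):print(n,pix("top",u,v,z))
```

```text
fun [511.22341346 301.34280936 122.        ]
lid [ 477.32871018 -306.23695087   50.        ]
tray [554.04274522 -32.02252338  20.        ]
```

View pics/crop.png

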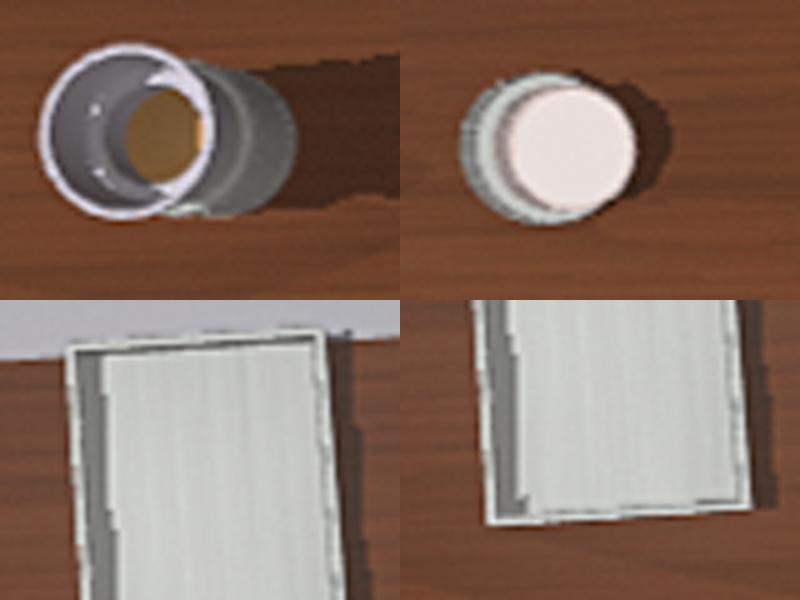

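Run:
```python
from h import *
for n,u,v,z in(("fun",175.0,235.8,122),("lid",473.8,244.2,50),("tray",341,212.4,20),("tl",313,179,20),("tr",364.6,175.2,20)):print(n,pix("top",u,v,z).round(1))
```

```text
fun [507.8 305.3 122. ]
lid [ 475.8 -308.9   50. ]
tray [555.5 -28.7  20. ]
tl [633.3  32.1  20. ]
tr [638.4 -84.8  20. ]
```

The manual's scale: shifts go in cm and turns go in units of 10 degrees. Converting my numbers, -28.4 mm is -2.84, -27.8 mm is -2.78, -7 degrees is -0.7.

drive_effector(
  deltas={"dx": [0,0,0,-2.84,-2.84],"dy": [0,0,0,-2.78,-2.78],"dz": [0,0,0,0,0],"rx": [0,0,0,0,0],"ry": [0,0,0,0,0],"rz": [-0.7,-0.7,-0.7,0,0]},
  jaw=1.0,
)

```text
clock: 0.57
eef_pos: [280.3, 527.8, 214.1]
tool_rot: [[-1.0, -0.004, -0.0], [-0.004, 1.0, -0.0], [0.0, -0.0, -1.0]]
wrist_force: [0.7, -0.1, 0.0]
opening: 1.0
grip_force: 0.0
```

drive_effector(
  deltas={"dx": [-2.84,-2.84,-2.84,-2.84,-2.84],"dy": [-2.78,-2.78,-2.78,-2.78,-2.78],"dz": [0,0,0,0,0],"rx": [0,0,0,0,0],"ry": [0,0,0,0,0],"rz": [0,0,0,0,0]},
)

```text
clock: 0.98
eef_pos: [423.9, 387.2, 214.6]
tool_rot: [[-1.0, 0.0, -0.0], [0.0, 1.0, -0.0], [0.0, -0.0, -1.0]]
wrist_force: [-0.1, -0.3, 0.8]
opening: 0.999
grip_force: 0.0
```

drive_effector(
  deltas={"dx": [-2.84,-2.84,-2.84,0,0],"dy": [-2.78,-2.78,-2.78,0,0],"dz": [0,0,0,0,0],"rx": [0,0,0,0,0],"ry": [0,0,0,0,0],"rz": [0,0,0,0,0]},
)

```text
clock: 1.4
eef_pos: [509.1, 303.8, 214.2]
tool_rot: [[-1.0, 0.004, -0.001], [0.004, 1.0, -0.0], [0.001, -0.0, -1.0]]
wrist_force: [-0.0, -0.1, -0.1]
opening: 1.001
grip_force: 0.0
```

Run:
```python
from h import *
s=env.state();print(s["tool_rot"].round(4),s["eef_pos"],s["joints"].round(1))
c=cam("wrist")
cv2.imwrite("pics/w1.png",env.get_image("wrist")[:,:,::-1])
print(proj("wrist",[507.8,305.3,122],c))
```

```text
[[-1.0e+00  3.6e-03 -6.0e-04]
 [ 3.6e-03  1.0e+00 -2.0e-04]
 [ 6.0e-04 -2.0e-04 -1.0e+00]] [509.13171599 303.78823205 214.20926759] [ 24.4  25.5  94.    0.   60.5 -65.4]
[321.95854751 200.01694537]
```

View pics/w1.png

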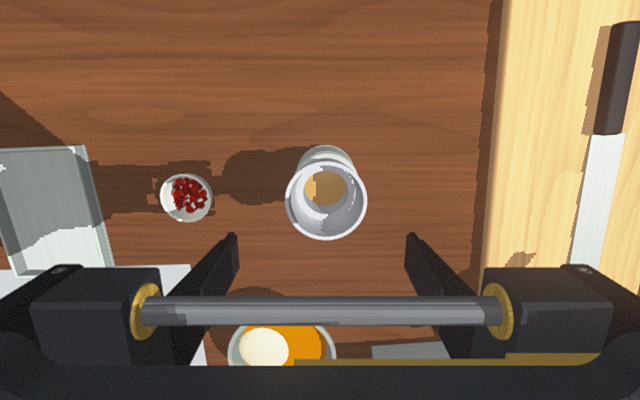

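The wrist view puts the funnel rim centre at about (326.5,200), with the fingers centred at u ≈ 321. So I need to shift about 3.5 mm in +y and 1.3 mm in -x, then go down.

Converted, 3.5 mm is 0.35, 1.3 mm is 0.13.

drive_effector(
  deltas={"dx": [0.13,0,0,0,0],"dy": [0.35,0,0,0,0],"dz": [1,3.5,3.5,3,1.2],"rx": [0,0,0,0,0],"ry": [0,0,0,0,0],"rz": [0,0,0,0,0]},
)

```text
clock: 1.87
eef_pos: [503.7, 309.6, 88.3]
tool_rot: [[-1.0, -0.002, -0.005], [-0.002, 1.0, -0.002], [0.005, -0.002, -1.0]]
wrist_force: [0.7, -0.5, -0.0]
opening: 1.002
grip_force: 0.0
```

drive_effector(
  deltas={"dx": [0,0,0,0,0],"dy": [0,0,0,0,0],"dz": [0,0,0,0,0],"rx": [0,0,0,0,0],"ry": [0,0,0,0,0],"rz": [0,0,0,0,0]},
  jaw=0.6,
  grip_force=8,
)

```text
clock: 2.28
eef_pos: [507.0, 309.3, 93.9]
tool_rot: [[-1.0, -0.0, 0.002], [-0.0, 1.0, 0.001], [-0.002, 0.001, -1.0]]
wrist_force: [-0.1, -1.5, 1.3]
opening: 0.706
grip_force: 0.7
```

drive_effector(
  deltas={"dx": [0,0,0],"dy": [0,0,0],"dz": [0,0,0],"rx": [0,0,0],"ry": [0,0,0],"rz": [0,0,0]},
  jaw=0.6,
  grip_force=8,
)

```text
clock: 2.53
eef_pos: [507.1, 309.2, 93.7]
tool_rot: [[-1.0, 0.0, 0.002], [0.0, 1.0, 0.001], [-0.002, 0.001, -1.0]]
wrist_force: [-1.5, 1.1, 6.9]
opening: 0.701
grip_force: 8.0
```

drive_effector(
  deltas={"dx": [0,0,0,0,0],"dy": [0,0,0,0,0],"dz": [-0.4,-0.8,-1.2,-2,-2],"rx": [0,0,0,0,0],"ry": [0,0,0,0,0],"rz": [0,0,0,0,0]},
  jaw=0.6,
  grip_force=12,
)

```text
clock: 2.95
eef_pos: [506.5, 308.7, 157.6]
tool_rot: [[-1.0, 0.0, -0.001], [0.0, 1.0, -0.0], [0.001, -0.0, -1.0]]
wrist_force: [0.1, 0.6, -0.8]
opening: 0.7
grip_force: 12.0
```

drive_effector(
  deltas={"dx": [0,0,0],"dy": [0,0,0],"dz": [-0.6,0,0],"rx": [0,0,0],"ry": [0,0,0],"rz": [0,0,0]},
)

```text
clock: 3.2
eef_pos: [506.6, 308.7, 162.4]
tool_rot: [[-1.0, 0.0, 0.0], [0.0, 1.0, 0.0], [-0.0, 0.0, -1.0]]
wrist_force: [-0.6, -0.5, -1.3]
opening: 0.698
grip_force: 12.0
```

Run:
```python
from h import *
s=env.state();print(s["eef_pos"],s["opening"],s["grip_force"])
c=cam("wrist");im=env.get_image("wrist");cv2.imwrite("pics/w2.png",im[:,:,::-1])
t=env.get_image("top");cv2.imwrite("pics/t2.png",t[:,:,::-1])
```

```text
[506.56131355 308.74224527 162.42829404] 0.6979599820789092 11.99998049880378
```

View pics/w2.png

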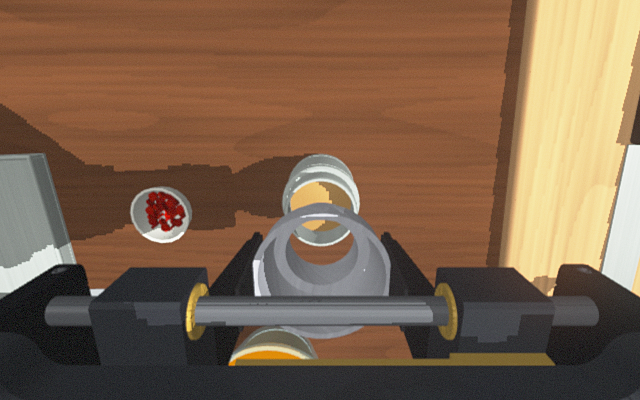

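The funnel is gripped and clear of the shaker, which is still standing with its mouth at about (321,210). Now I'll carry the funnel to the tray.

drive_effector(
  deltas={"dx": [-0.3,-0.54,-0.54,-0.54,-0.54],"dy": [-2,-3.75,-3.75,-3.75,-3.75],"dz": [0,0,0,0,0],"rx": [0,0,0,0,0],"ry": [0,0,0,0,0],"rz": [0,0,0,0,0]},
)

```text
clock: 3.72
eef_pos: [530.9, 137.3, 161.6]
tool_rot: [[-1.0, -0.0, -0.002], [-0.0, 1.0, -0.0], [0.002, -0.0, -1.0]]
wrist_force: [0.4, 0.1, -0.4]
opening: 0.694
grip_force: 12.0
```

drive_effector(
  deltas={"dx": [-0.54,-0.54,-0.54,-0.54,-0.3],"dy": [-3.75,-3.75,-3.75,-3.75,-1.7],"dz": [0,0,0,0,0],"rx": [0,0,0,0,0],"ry": [0,0,0,0,0],"rz": [0,0,0,0,0]},
)

```text
clock: 4.13
eef_pos: [555.9, -31.9, 161.6]
tool_rot: [[-1.0, 0.002, -0.001], [0.002, 1.0, -0.0], [0.001, -0.0, -1.0]]
wrist_force: [0.1, 0.5, -1.1]
opening: 0.699
grip_force: 12.0
```

drive_effector(
  deltas={"dx": [0,0,0,0,0],"dy": [0,0,0,0,0],"dz": [2,3.5,3.5,2,0],"rx": [0,0,0,0,0],"ry": [0,0,0,0,0],"rz": [0,0,0,0,0]},
)

```text
clock: 4.55
eef_pos: [553.4, -27.9, 48.0]
tool_rot: [[-1.0, 0.001, -0.008], [0.001, 1.0, 0.001], [0.008, 0.001, -1.0]]
wrist_force: [-1.8, 0.4, -0.3]
opening: 0.701
grip_force: 12.0
```

drive_effector(
  deltas={"dx": [0,0],"dy": [0,0],"dz": [0.4,0],"rx": [0,0],"ry": [0,0],"rz": [0,0]},
)

```text
clock: 4.72
eef_pos: [556.1, -28.1, 48.8]
tool_rot: [[-1.0, 0.0, 0.0], [0.0, 1.0, 0.0], [-0.0, 0.0, -1.0]]
wrist_force: [-0.2, -0.7, -0.1]
opening: 0.695
grip_force: 12.0
```

drive_effector(
  deltas={"dx": [0,0,0,0,0],"dy": [0,0,0,0,0],"dz": [0.6,0.5,0.3,0,0],"rx": [0,0,0,0,0],"ry": [0,0,0,0,0],"rz": [0,0,0,0,0]},
)

```text
clock: 5.13
eef_pos: [555.9, -28.1, 34.8]
tool_rot: [[-1.0, 0.0, 0.0], [0.0, 1.0, 0.0], [-0.0, 0.0, -1.0]]
wrist_force: [-0.0, -0.2, -1.1]
opening: 0.697
grip_force: 12.0
```

drive_effector(
  deltas={"dx": [0,0,0,0],"dy": [0,0,0,0],"dz": [0.2,0.15,0,0],"rx": [0,0,0,0],"ry": [0,0,0,0],"rz": [0,0,0,0]},
)

```text
clock: 5.47
eef_pos: [555.9, -28.1, 31.1]
tool_rot: [[-1.0, 0.0, -0.0], [0.0, 1.0, 0.0], [0.0, 0.0, -1.0]]
wrist_force: [-0.4, -0.4, -1.4]
opening: 0.697
grip_force: 12.0
```

Converted, 1.5 mm is 0.15.

drive_effector(
  deltas={"dx": [0,0,0],"dy": [0,0,0],"dz": [0.15,0,0],"rx": [0,0,0],"ry": [0,0,0],"rz": [0,0,0]},
)

```text
clock: 5.72
eef_pos: [555.8, -28.1, 29.6]
tool_rot: [[-1.0, 0.0, -0.0], [0.0, 1.0, 0.0], [0.0, 0.0, -1.0]]
wrist_force: [-0.0, 0.5, -0.2]
opening: 0.697
grip_force: 12.0
```

drive_effector(
  deltas={"dx": [0,0,0],"dy": [0,0,0],"dz": [0.08,0,0],"rx": [0,0,0],"ry": [0,0,0],"rz": [0,0,0]},
)

```text
clock: 5.97
eef_pos: [555.9, -28.1, 28.9]
tool_rot: [[-1.0, 0.0, 0.0], [0.0, 1.0, 0.0], [-0.0, 0.0, -1.0]]
wrist_force: [-0.3, 0.5, 1.1]
opening: 0.7
grip_force: 12.0
```

drive_effector(
  deltas={"dx": [0,0,0],"dy": [0,0,0],"dz": [0.08,0,0],"rx": [0,0,0],"ry": [0,0,0],"rz": [0,0,0]},
)

```text
clock: 6.22
eef_pos: [555.9, -28.1, 28.8]
tool_rot: [[-1.0, 0.0, 0.001], [0.0, 1.0, -0.0], [-0.001, -0.0, -1.0]]
wrist_force: [-2.1, 0.1, 10.0]
opening: 0.701
grip_force: 12.0
```

Contact is felt, so I'll ease the load off, release and rise.

drive_effector(
  deltas={"dx": [0,0],"dy": [0,0],"dz": [-0.07,0],"rx": [0,0],"ry": [0,0],"rz": [0,0]},
)

```text
clock: 6.38
eef_pos: [556.0, -28.1, 28.9]
tool_rot: [[-1.0, 0.0, 0.0], [0.0, 1.0, 0.0], [-0.0, 0.0, -1.0]]
wrist_force: [-1.3, 0.9, 2.1]
opening: 0.696
grip_force: 12.0
```

drive_effector(
  deltas={"dx": [0,0,0,0,0],"dy": [0,0,0,0,0],"dz": [0,0,0,0,0],"rx": [0,0,0,0,0],"ry": [0,0,0,0,0],"rz": [0,0,0,0,0]},
  jaw=1.0,
)

```text
clock: 6.8
eef_pos: [555.8, -28.1, 28.6]
tool_rot: [[-1.0, 0.0, -0.0], [0.0, 1.0, 0.0], [0.0, 0.0, -1.0]]
wrist_force: [-0.8, 0.6, -0.3]
opening: 0.971
grip_force: 0.0
```

drive_effector(
  deltas={"dx": [0,0,0,0,0],"dy": [0,0,0,0,0],"dz": [-1,-2,-3,-3.5,-3.5],"rx": [0,0,0,0,0],"ry": [0,0,0,0,0],"rz": [0,0,0,0,0]},
)

```text
clock: 7.22
eef_pos: [555.4, -28.1, 160.6]
tool_rot: [[-1.0, 0.0, -0.001], [0.0, 1.0, 0.0], [0.001, 0.0, -1.0]]
wrist_force: [0.3, 0.0, 0.3]
opening: 1.0
grip_force: 0.0
```

Converted, -35 mm is -3.5, 10 mm is 1.

drive_effector(
  deltas={"dx": [1,1,1,1,1],"dy": [-3.5,-3.5,-3.5,-3.5,-3.5],"dz": [0,0,0,0,0],"rx": [0,0,0,0,0],"ry": [0,0,0,0,0],"rz": [0,0,0,0,0]},
)

```text
clock: 7.63
eef_pos: [505.1, -204.5, 159.7]
tool_rot: [[-1.0, -0.0, 0.001], [-0.0, 1.0, -0.0], [-0.001, -0.0, -1.0]]
wrist_force: [1.0, -0.6, -0.1]
opening: 1.004
grip_force: 0.0
```

drive_effector(
  deltas={"dx": [1,1,1,0,0],"dy": [-3.5,-3.5,-3.6,0,0],"dz": [0,0,0,0,0],"rx": [0,0,0,0,0],"ry": [0,0,0,0,0],"rz": [0,0,0,0,0]},
)

```text
clock: 8.05
eef_pos: [475.0, -310.6, 159.2]
tool_rot: [[-1.0, 0.003, 0.0], [0.003, 1.0, -0.0], [-0.0, -0.0, -1.0]]
wrist_force: [0.7, 0.2, -0.3]
opening: 1.003
grip_force: 0.0
```

Run:
```python
from h import *
s=env.state();print(s["eef_pos"],s["joints"].round(1))
c=cam("wrist")
im=env.get_image("wrist")[:,:,::-1];cv2.imwrite("pics/w3.png",im)
print(proj("wrist",[475.8,-308.9,50],c),proj("wrist",[475.8,-308.9,24],c))
```

```text
[ 475.01575021 -310.61516233  159.15243361] [ -39.9   27.1  101.1    0.    51.8 -129.7]
[322.15200143 196.59379543] [322.09297923 188.92602809]
```

View pics/w3.png

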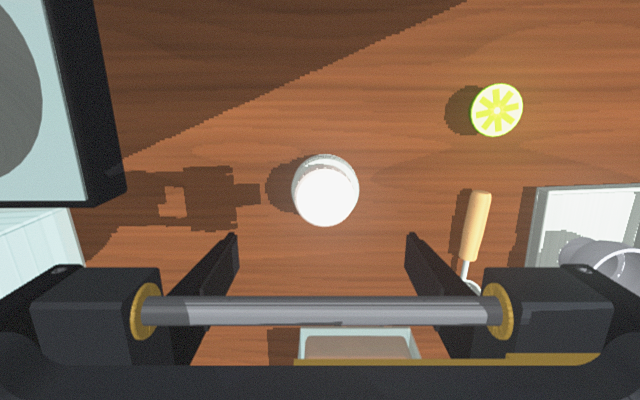

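The wrist view shows the overcap's top centred at (325,197), predicted at (322,196.6), so y is off by about +2.7 mm. The funnel stands in the tray.

drive_effector(
  deltas={"dx": [-0.08,0,0,0,0],"dy": [0.44,0,0,0,0],"dz": [2,3.5,3.5,2.5,1.2],"rx": [0,0,0,0,0],"ry": [0,0,0,0,0],"rz": [0,0,0,0,0]},
)

```text
clock: 8.52
eef_pos: [476.1, -302.3, 29.1]
tool_rot: [[-1.0, -0.001, -0.003], [-0.002, 1.0, 0.003], [0.003, 0.003, -1.0]]
wrist_force: [-0.3, -0.2, -0.6]
opening: 0.999
grip_force: 0.0
```

drive_effector(
  deltas={"dx": [0,0,0,0],"dy": [0,0,0,0],"dz": [0.8,0.4,0,0],"rx": [0,0,0,0],"ry": [0,0,0,0],"rz": [0,0,0,0]},
)

```text
clock: 8.85
eef_pos: [477.1, -304.5, 20.6]
tool_rot: [[-1.0, -0.0, 0.001], [-0.0, 1.0, -0.001], [-0.001, -0.001, -1.0]]
wrist_force: [0.4, 0.7, 0.9]
opening: 0.999
grip_force: 0.0
```

Run:
```python
from h import *
s=env.state();print(s["eef_pos"])
```

```text
[ 477.11324572 -304.53871609   20.57401638]
```

Converted, -1.7 mm is -0.17, 1.3 mm is 0.13.

drive_effector(
  deltas={"dx": [0.13,0,0,0,0],"dy": [-0.17,0,0,0,0],"dz": [0.8,0.6,0.3,0.12,0],"rx": [0,0,0,0,0],"ry": [0,0,0,0,0],"rz": [0,0,0,0,0]},
)

```text
clock: 9.27
eef_pos: [475.1, -306.4, 1.2]
tool_rot: [[-1.0, 0.0, -0.0], [0.0, 1.0, 0.0], [0.0, 0.0, -1.0]]
wrist_force: [-0.4, 0.2, 0.5]
opening: 0.999
grip_force: 0.0
```

drive_effector(
  deltas={"dx": [0,0,0,0,0],"dy": [0,0,0,0,0],"dz": [0,0,0,0,0],"rx": [0,0,0,0,0],"ry": [0,0,0,0,0],"rz": [0,0,0,0,0]},
  jaw=0.6,
  grip_force=8,
)

```text
clock: 9.68
eef_pos: [475.4, -306.5, 1.6]
tool_rot: [[-1.0, 0.0, 0.0], [0.0, 1.0, -0.0], [-0.0, -0.0, -1.0]]
wrist_force: [0.5, -0.2, 0.3]
opening: 0.706
grip_force: 0.5
```

drive_effector(
  deltas={"dx": [0,0,0],"dy": [0,0,0],"dz": [0,0,0],"rx": [0,0,0],"ry": [0,0,0],"rz": [0,0,0]},
  jaw=0.6,
  grip_force=25,
)

```text
clock: 9.93
eef_pos: [475.3, -306.5, 1.6]
tool_rot: [[-1.0, 0.0, 0.0], [0.0, 1.0, -0.0], [-0.0, -0.0, -1.0]]
wrist_force: [-0.4, -0.1, 1.9]
opening: 0.692
grip_force: 25.0
```

drive_effector(
  deltas={"dx": [0,0,0,0,0],"dy": [0,0,0,0,0],"dz": [-0.4,-1,-2,-2.8,-2.8],"rx": [0,0,0,0,0],"ry": [0,0,0,0,0],"rz": [0,0,0,0,0]},
)

```text
clock: 10.35
eef_pos: [474.9, -306.1, 92.8]
tool_rot: [[-1.0, 0.0, -0.001], [0.0, 1.0, 0.001], [0.001, 0.001, -1.0]]
wrist_force: [0.4, -0.4, -1.1]
opening: 0.689
grip_force: 25.0
```

drive_effector(
  deltas={"dx": [0,0,0,0,0],"dy": [0,0,0,0,1],"dz": [-2.8,-2,-1.2,-0.6,-0.2],"rx": [0,0,0,0,0],"ry": [0,0,0,0,0],"rz": [0,0,0,0,0]},
)

```text
clock: 10.77
eef_pos: [475.5, -297.3, 160.8]
tool_rot: [[-1.0, 0.001, 0.002], [0.001, 1.0, -0.002], [-0.002, -0.002, -1.0]]
wrist_force: [0.2, 1.1, -1.6]
opening: 0.691
grip_force: 25.0
```

drive_effector(
  deltas={"dx": [-0.1,-0.2,-0.2,-0.2,-0.2],"dy": [2,2.8,3.2,3.5,3.5],"dz": [0,0,0,0,0],"rx": [0,0,0,0,0],"ry": [0,0,0,0,0],"rz": [0,0,0,0,0]},
)

```text
clock: 11.18
eef_pos: [483.4, -144.3, 158.7]
tool_rot: [[-1.0, 0.001, -0.002], [0.001, 1.0, 0.001], [0.002, 0.001, -1.0]]
wrist_force: [0.6, -0.4, -0.9]
opening: 0.693
grip_force: 25.0
```

drive_effector(
  deltas={"dx": [-0.2,-0.2,-0.2,-0.2,-0.2],"dy": [3.5,3.5,3.5,3.5,3.5],"dz": [0,0,0,0,0],"rx": [0,0,0,0,0],"ry": [0,0,0,0,0],"rz": [0,0,0,0,0]},
)

```text
clock: 11.6
eef_pos: [493.2, 30.8, 158.8]
tool_rot: [[-1.0, 0.0, -0.002], [0.0, 1.0, 0.0], [0.002, 0.0, -1.0]]
wrist_force: [1.8, 0.1, -1.8]
opening: 0.696
grip_force: 25.0
```

drive_effector(
  deltas={"dx": [-0.2,-0.2,-0.2,-0.2,-0.2],"dy": [3.5,3.5,3.5,3.5,3.5],"dz": [0,0,0,0,0],"rx": [0,0,0,0,0],"ry": [0,0,0,0,0],"rz": [0,0,0,0,0]},
)

```text
clock: 12.02
eef_pos: [503.1, 205.7, 158.7]
tool_rot: [[-1.0, 0.0, -0.002], [0.0, 1.0, -0.0], [0.002, -0.0, -1.0]]
wrist_force: [0.5, -1.0, -0.8]
opening: 0.695
grip_force: 25.0
```

drive_effector(
  deltas={"dx": [-0.1,-0.1,0,0,0],"dy": [3,2.5,1.5,0,0],"dz": [0,0,0,0,0],"rx": [0,0,0,0,0],"ry": [0,0,0,0,0],"rz": [0,0,0,0,0]},
)

```text
clock: 12.43
eef_pos: [505.6, 273.6, 158.8]
tool_rot: [[-1.0, -0.001, -0.001], [-0.001, 1.0, -0.001], [0.001, -0.001, -1.0]]
wrist_force: [0.9, 0.3, -1.3]
opening: 0.693
grip_force: 25.0
```

Run:
```python
from h import *
s=env.state();print(s["eef_pos"].tolist(),s["tool_rot"].round(4).tolist())
c=cam("wrist")
im=env.get_image("wrist")[:,:,::-1];cv2.imwrite("pics/w4.png",im)
t=env.get_image("top")[:,:,::-1];cv2.imwrite("pics/t4.png",t)
w2=cv2.imread("pics/w2.png")
f=lambda m,r,q,h,w,k:cv2.resize(m[r:r+h,q:q+w],None,fx=k,fy=k,interpolation=cv2.INTER_CUBIC)
cv2.imwrite("pics/c4.png",f(im,140,240,150,200,4))
print(proj("wrist",[507.5,309,90],c),proj("wrist",[506.6,308.7,90]))
```

```text
[505.6322958159695, 273.6108150530594, 158.82160799031158] [[-1.0, -0.0011, -0.0014], [-0.0011, 1.0, -0.0007], [0.0014, -0.0007, -1.0]]
[365.87159578 212.96381972] [366.86631951 210.98631781]
```

View pics/c4.png

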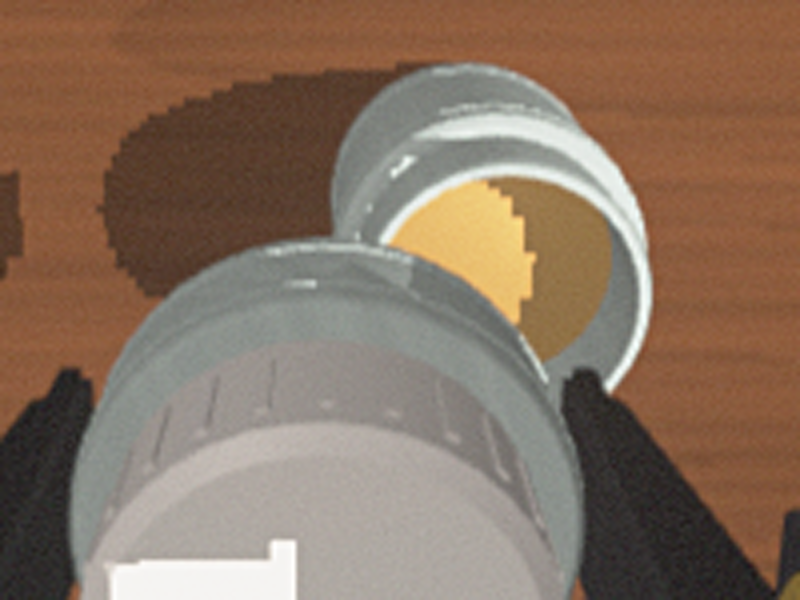

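The crop shows the shaker mouth (the bright lip from (385,240) over (500,168) to (645,290)) and the held lid, with the overcap on, between the fingers. I'll fit both circles.

Create fit.py:
```python
from h import *
from scipy.optimize import least_squares
def fit(c,pts,z,R=None):
    P=np.array([pix("wrist",u,v,z,c)[:2] for u,v in pts])
    f=lambda p:np.hypot(*(P-p[:2]).T)-(R or p[2])
    r=least_squares(f,[*P.mean(0),30.][:2 if R else 3]);return r.x.round(2),np.abs(r.fun).max().round(2)
```

Run:
```python
from fit import *
c=cam("wrist")
g=lambda L:[(240+(x+.5)/4-.5,140+(y+.5)/4-.5) for x,y in L]
sh=g([(388,238),(430,194),(500,169),(570,184),(620,225),(645,275),(646,310),(630,360),(608,388)])
lid=g([(325,238),(230,255),(160,300),(420,255),(500,315),(545,380)])
e=env.state()["eef_pos"];print(e)
print("shaker",fit(c,sh,90),fit(c,sh,90,27.5))
for z in(e[2]-1.6,):print("lid",fit(c,lid,z),fit(c,lid,z,33))
print(pix("wrist",240+327/4,250,181,c))
```

```text
[506.10168029 272.53529452 159.23002387]
shaker (array([510.89, 308.28,  27.14]), np.float64(0.39)) (array([511.24, 307.99]), np.float64(0.62))
lid (array([509.88, 273.14,  33.54]), np.float64(0.37)) (array([509.24, 273.28]), np.float64(0.37))
[495.73883203 273.78398216 181.        ]
```

Converted, -1 mm is -0.1, 15 mm is 1.5.

drive_effector(
  deltas={"dx": [-0.06,-0.1,0,0,0],"dy": [1,1.5,1,0,0],"dz": [0,0,0.5,1,1],"rx": [0,0,0,0,0],"ry": [0,0,0,0,0],"rz": [0,0,0,0,0]},
)

```text
clock: 12.95
eef_pos: [507.8, 309.2, 133.5]
tool_rot: [[-1.0, -0.001, 0.0], [-0.001, 1.0, 0.0], [-0.0, 0.0, -1.0]]
wrist_force: [-0.5, 0.2, -1.8]
opening: 0.697
grip_force: 25.0
```

drive_effector(
  deltas={"dx": [0,0,0,0,0],"dy": [0,0,0,0,0],"dz": [1,0.6,0.3,0,0],"rx": [0,0,0,0,0],"ry": [0,0,0,0,0],"rz": [0,0,0,0,0]},
)

```text
clock: 13.37
eef_pos: [508.2, 308.4, 115.5]
tool_rot: [[-1.0, 0.0, -0.0], [0.0, 1.0, 0.0], [0.0, 0.0, -1.0]]
wrist_force: [-0.4, 0.5, -1.0]
opening: 0.692
grip_force: 25.0
```

drive_effector(
  deltas={"dx": [0],"dy": [0],"dz": [0],"rx": [0],"ry": [0],"rz": [0]},
)

```text
clock: 13.45
eef_pos: [508.3, 308.5, 115.9]
tool_rot: [[-1.0, 0.001, 0.001], [0.001, 1.0, 0.0], [-0.001, 0.0, -1.0]]
wrist_force: [0.5, -0.5, -1.9]
opening: 0.697
grip_force: 25.0
```

drive_effector(
  deltas={"dx": [0],"dy": [0],"dz": [0],"rx": [0],"ry": [0],"rz": [0]},
)

```text
clock: 13.53
eef_pos: [508.3, 308.6, 116.0]
tool_rot: [[-1.0, 0.0, 0.001], [0.0, 1.0, 0.0], [-0.001, 0.0, -1.0]]
wrist_force: [0.2, -0.3, -1.7]
opening: 0.691
grip_force: 25.0
```

Run:
```python
from h import *
c=cam("wrist")
im=env.get_image("wrist")[:,:,::-1];cv2.imwrite("pics/w5.png",im)
cv2.imwrite("pics/c5.png",cv2.resize(im[140:290,220:420],None,fx=4,fy=4,interpolation=cv2.INTER_CUBIC))
```

```text
(no output)
```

View pics/c5.png

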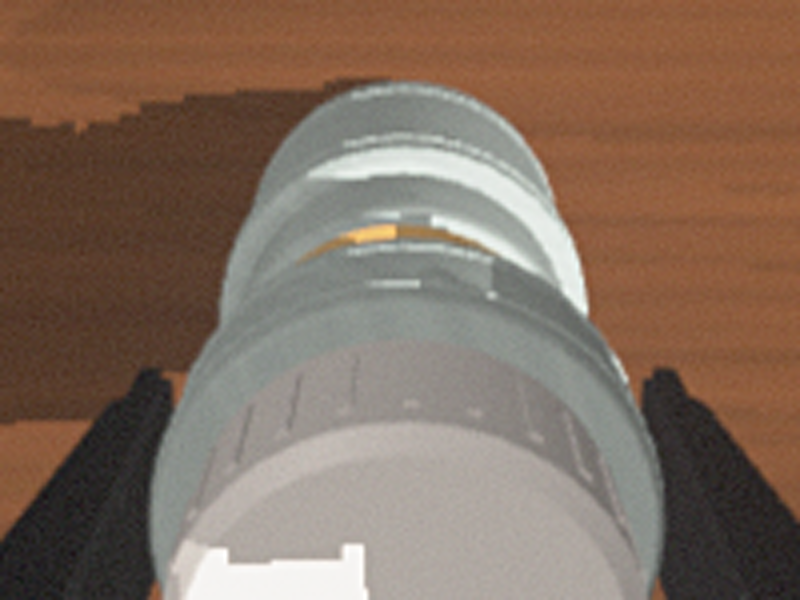

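Run:
```python
from fit import *
c=cam("wrist");e=env.state()["eef_pos"];print(e)
g=lambda L:[(220+(x+.5)/4-.5,140+(y+.5)/4-.5) for x,y in L]
print("mouth",fit(c,g([(300,262),(350,238),(400,227),(450,234),(490,248)]),90,26))
print("lip",fit(c,g([(345,225),(400,214),(370,216)]),89,29))
print("lid",fit(c,g([(350,250),(380,245),(407,243),(440,248),(480,257)]),e[2]-1.6,33))
```

```text
[508.25043847 308.6011821  116.02181945]
mouth (array([510.23, 309.41]), np.float64(0.25))
lip (array([511.24, 310.  ]), np.float64(0.2))
lid (array([512.41, 308.82]), np.float64(0.18))
```

The lid and shaker are centred in y within 0.5 mm, and the lid is about 1 mm too far in +x. I'll correct that and lower it while watching the force.

Converted, 0.5 mm is 0.05, 6 mm is 0.6.

drive_effector(
  deltas={"dx": [0.06,0.05,0,0,0],"dy": [0.02,0,0,0,0],"dz": [0.4,0.6,0.5,0.3,0],"rx": [0,0,0,0,0],"ry": [0,0,0,0,0],"rz": [0,0,0,0,0]},
)

```text
clock: 14.0
eef_pos: [506.6, 308.6, 96.5]
tool_rot: [[-1.0, 0.0, -0.001], [0.0, 1.0, -0.001], [0.001, -0.001, -1.0]]
wrist_force: [-0.2, 0.4, -1.9]
opening: 0.691
grip_force: 25.0
```

drive_effector(
  deltas={"dx": [0,0,0,0,0],"dy": [0,0,0,0,0],"dz": [0.2,0.2,0.2,0,0],"rx": [0,0,0,0,0],"ry": [0,0,0,0,0],"rz": [0,0,0,0,0]},
)

```text
clock: 14.42
eef_pos: [507.0, 308.8, 91.5]
tool_rot: [[-1.0, 0.0, -0.0], [0.0, 1.0, 0.0], [0.0, 0.0, -1.0]]
wrist_force: [-0.3, -0.5, -1.1]
opening: 0.694
grip_force: 25.0
```

Converted, 1.5 mm is 0.15.

drive_effector(
  deltas={"dx": [0,0,0,0],"dy": [0,0,0,0],"dz": [0.15,0.15,0,0],"rx": [0,0,0,0],"ry": [0,0,0,0],"rz": [0,0,0,0]},
)

```text
clock: 14.75
eef_pos: [506.9, 308.7, 88.5]
tool_rot: [[-1.0, 0.0, -0.0], [0.0, 1.0, 0.0], [0.0, 0.0, -1.0]]
wrist_force: [-0.6, 0.5, -1.4]
opening: 0.693
grip_force: 25.0
```

drive_effector(
  deltas={"dx": [0,0,0,0],"dy": [0,0,0,0],"dz": [0.15,0.15,0,0],"rx": [0,0,0,0],"ry": [0,0,0,0],"rz": [0,0,0,0]},
)

```text
clock: 15.08
eef_pos: [506.9, 308.8, 85.4]
tool_rot: [[-1.0, 0.0, -0.0], [0.0, 1.0, -0.0], [0.0, -0.0, -1.0]]
wrist_force: [-0.1, -0.3, -0.5]
opening: 0.692
grip_force: 25.0
```

drive_effector(
  deltas={"dx": [0,0,0,0,0],"dy": [0,0,0,0,0],"dz": [0.3,0.3,0.2,0,0],"rx": [0,0,0,0,0],"ry": [0,0,0,0,0],"rz": [0,0,0,0,0]},
)

```text
clock: 15.5
eef_pos: [506.9, 308.7, 77.3]
tool_rot: [[-1.0, 0.0, -0.0], [0.0, 1.0, -0.0], [0.0, -0.0, -1.0]]
wrist_force: [0.2, 0.2, -1.6]
opening: 0.691
grip_force: 25.0
```

drive_effector(
  deltas={"dx": [0,0,0,0,0],"dy": [0,0,0,0,0],"dz": [0.2,0.15,0.1,0,0],"rx": [0,0,0,0,0],"ry": [0,0,0,0,0],"rz": [0,0,0,0,0]},
)

```text
clock: 15.92
eef_pos: [506.9, 308.8, 73.0]
tool_rot: [[-1.0, 0.0, -0.0], [0.0, 1.0, 0.0], [0.0, 0.0, -1.0]]
wrist_force: [-0.1, 0.5, -2.1]
opening: 0.696
grip_force: 25.0
```

drive_effector(
  deltas={"dx": [0,0,0],"dy": [0,0,0],"dz": [0.1,0,0],"rx": [0,0,0],"ry": [0,0,0],"rz": [0,0,0]},
)

```text
clock: 16.17
eef_pos: [507.0, 308.8, 72.1]
tool_rot: [[-1.0, 0.0, 0.0], [0.0, 1.0, 0.0], [-0.0, 0.0, -1.0]]
wrist_force: [-0.4, -0.5, -1.1]
opening: 0.693
grip_force: 25.0
```

drive_effector(
  deltas={"dx": [0,0,0],"dy": [0,0,0],"dz": [0.08,0,0],"rx": [0,0,0],"ry": [0,0,0],"rz": [0,0,0]},
)

```text
clock: 16.42
eef_pos: [506.9, 308.8, 71.2]
tool_rot: [[-1.0, 0.0, -0.0], [0.0, 1.0, 0.0], [0.0, 0.0, -1.0]]
wrist_force: [0.1, -0.8, -1.6]
opening: 0.694
grip_force: 25.0
```

drive_effector(
  deltas={"dx": [0,0,0],"dy": [0,0,0],"dz": [0.07,0,0],"rx": [0,0,0],"ry": [0,0,0],"rz": [0,0,0]},
)

```text
clock: 16.67
eef_pos: [507.0, 308.8, 70.6]
tool_rot: [[-1.0, 0.0, 0.0], [0.0, 1.0, 0.0], [-0.0, 0.0, -1.0]]
wrist_force: [0.7, -0.6, -0.3]
opening: 0.692
grip_force: 25.0
```

drive_effector(
  deltas={"dx": [0,0,0],"dy": [0,0,0],"dz": [0.06,0,0],"rx": [0,0,0],"ry": [0,0,0],"rz": [0,0,0]},
)

```text
clock: 16.92
eef_pos: [507.1, 308.8, 70.5]
tool_rot: [[-1.0, 0.0, 0.001], [0.0, 1.0, 0.0], [-0.001, 0.0, -1.0]]
wrist_force: [-0.8, -1.3, 5.9]
opening: 0.693
grip_force: 25.0
```

Seated: contact came at the expected height. I'll release, rise 25.5 mm and close gently on the overcap.

Converted, -0.5 mm is -0.05.

drive_effector(
  deltas={"dx": [0,0],"dy": [0,0],"dz": [-0.05,0],"rx": [0,0],"ry": [0,0],"rz": [0,0]},
)

```text
clock: 17.08
eef_pos: [507.0, 308.8, 70.6]
tool_rot: [[-1.0, 0.0, 0.0], [0.0, 1.0, 0.0], [-0.0, 0.0, -1.0]]
wrist_force: [-0.8, 0.1, 2.8]
opening: 0.696
grip_force: 25.0
```

drive_effector(
  deltas={"dx": [0,0,0,0],"dy": [0,0,0,0],"dz": [0,0,0,0],"rx": [0,0,0,0],"ry": [0,0,0,0],"rz": [0,0,0,0]},
  jaw=0.9,
)

```text
clock: 17.42
eef_pos: [506.9, 308.8, 70.3]
tool_rot: [[-1.0, 0.0, -0.0], [0.0, 1.0, 0.0], [0.0, 0.0, -1.0]]
wrist_force: [0.8, 0.2, 0.5]
opening: 0.885
grip_force: 0.0
```

drive_effector(
  deltas={"dx": [0,0,0,0,0],"dy": [0,0,0,0,0],"dz": [-0.5,-0.8,-0.8,-0.4,0],"rx": [0,0,0,0,0],"ry": [0,0,0,0,0],"rz": [0,0,0,0,0]},
)

```text
clock: 17.83
eef_pos: [507.5, 309.0, 97.0]
tool_rot: [[-1.0, 0.0, 0.002], [0.0, 1.0, 0.001], [-0.002, 0.001, -1.0]]
wrist_force: [0.1, -0.1, 0.3]
opening: 0.902
grip_force: 0.0
```

drive_effector(
  deltas={"dx": [0],"dy": [0],"dz": [0],"rx": [0],"ry": [0],"rz": [0]},
)

```text
clock: 17.92
eef_pos: [507.1, 308.9, 96.0]
tool_rot: [[-1.0, 0.0, 0.001], [0.0, 1.0, 0.001], [-0.001, 0.001, -1.0]]
wrist_force: [0.2, 0.1, 0.4]
opening: 0.901
grip_force: 0.0
```

drive_effector(
  deltas={"dx": [0,0,0,0,0],"dy": [0,0,0,0,0],"dz": [0,0,0,0,0],"rx": [0,0,0,0,0],"ry": [0,0,0,0,0],"rz": [0,0,0,0,0]},
  jaw=0.45,
  grip_force=6,
)

```text
clock: 18.33
eef_pos: [506.9, 308.8, 95.3]
tool_rot: [[-1.0, 0.0, -0.0], [0.0, 1.0, -0.0], [0.0, -0.0, -1.0]]
wrist_force: [0.6, 0.8, 0.6]
opening: 0.609
grip_force: 0.0
```

drive_effector(
  deltas={"dx": [0,0,0,0],"dy": [0,0,0,0],"dz": [0,0,0,0],"rx": [0,0,0,0],"ry": [0,0,0,0],"rz": [0,0,0,0]},
  jaw=0.45,
  grip_force=8,
)

```text
clock: 18.67
eef_pos: [506.9, 308.8, 95.4]
tool_rot: [[-1.0, 0.0, -0.0], [0.0, 1.0, 0.0], [0.0, 0.0, -1.0]]
wrist_force: [0.5, -0.4, -1.1]
opening: 0.57
grip_force: 8.0
```

drive_effector(
  deltas={"dx": [0,0,0,0,0],"dy": [0,0,0,0,0],"dz": [-0.1,-0.2,-0.2,-0.3,-0.3],"rx": [0,0,0,0,0],"ry": [0,0,0,0,0],"rz": [0,0,0,0,0]},
)

```text
clock: 19.08
eef_pos: [507.0, 308.8, 106.8]
tool_rot: [[-1.0, 0.0, 0.0], [0.0, 1.0, 0.0], [-0.0, 0.0, -1.0]]
wrist_force: [-0.6, -0.2, -0.3]
opening: 0.573
grip_force: 8.0
```

drive_effector(
  deltas={"dx": [0,0,0,0],"dy": [0,0,0,0],"dz": [-0.4,-0.5,0,0],"rx": [0,0,0,0],"ry": [0,0,0,0],"rz": [0,0,0,0]},
)

```text
clock: 19.42
eef_pos: [507.1, 308.8, 115.9]
tool_rot: [[-1.0, 0.0, 0.001], [0.0, 1.0, 0.0], [-0.001, 0.0, -1.0]]
wrist_force: [-0.2, 0.2, 1.0]
opening: 0.574
grip_force: 8.0
```

Run:
```python
from h import *
a=env.get_image("wrist")[100:300,180:460,::-1];b=env.get_image("side")[100:200,200:340,::-1]
cv2.imwrite("pics/c6.png",np.vstack([cv2.resize(a,(560,300)),cv2.resize(b,(560,300),interpolation=cv2.INTER_CUBIC)]))
```

```text
(no output)
```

View pics/c6.png

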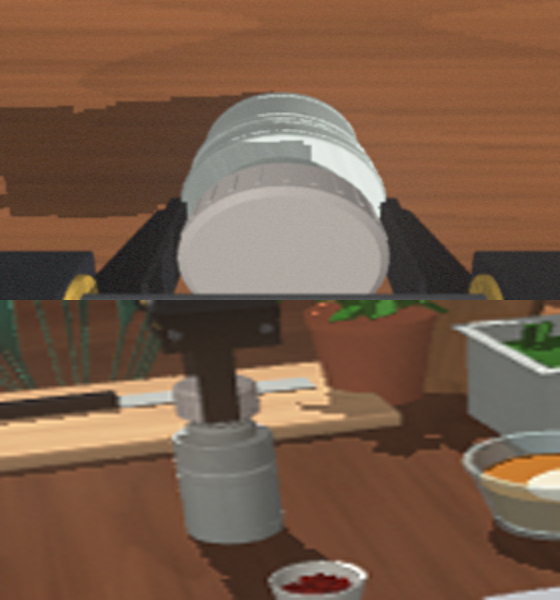

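The overcap is between the fingers and the sifter lid stays seated flush on the upright shaker. I'll raise it to a hand's breadth.

Converted, -20 mm is -2, -10 mm is -1.

drive_effector(
  deltas={"dx": [0,0,0,0,0],"dy": [0,0,0,0,0],"dz": [-1,-1.8,-2,-1.6,-0.8],"rx": [0,0,0,0,0],"ry": [0,0,0,0,0],"rz": [0,0,0,0,0]},
)

```text
clock: 19.93
eef_pos: [507.4, 309.0, 190.0]
tool_rot: [[-1.0, 0.0, 0.002], [0.0, 1.0, 0.001], [-0.002, 0.001, -1.0]]
wrist_force: [-0.9, -0.3, -0.2]
opening: 0.57
grip_force: 8.0
```

drive_effector(
  deltas={"dx": [0,0,0,0,0],"dy": [0,0,0,0,0],"dz": [-0.3,0,0,0,0],"rx": [0,0,0,0,0],"ry": [0,0,0,0,0],"rz": [0,0,0,0,0]},
)

```text
clock: 20.35
eef_pos: [506.7, 308.6, 189.6]
tool_rot: [[-1.0, 0.0, -0.001], [0.0, 1.0, -0.001], [0.001, -0.001, -1.0]]
wrist_force: [-0.4, -0.5, -0.8]
opening: 0.575
grip_force: 8.0
```

Run:
```python
from h import *
cv2.imwrite("pics/s7.png",env.get_image("side")[:,:,::-1])
```

```text
(no output)
```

View pics/s7.png

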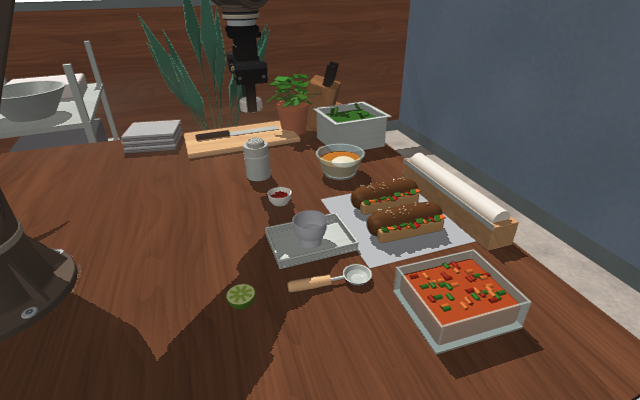

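The funnel stands in the tray at (310,230). The shaker, with its sifter lid seated, is at (257,160), the overcap is held above it at (250,103), and the bystanders haven't moved.

```bash
python3 -c "
from cell import env
print(env.sign_off())"
```

```text
the job is handed in; nothing more can be done
None
```

The job is done and handed in at about 20 s of the 69 s allowed: the funnel stands upright in the tray, the sifter lid is fully seated on the shaker, and the overcap is still gripped about 85 mm above the sifter lid's crown (about 100 mm above the shaker's rim).

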